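# Zero and preset the tuning crank of a lab trainer, then lock it

## Robot

A 6-joint arm with a two-finger parallel gripper is mounted at the origin on the work surface. World frame = base frame: x ahead of the robot, y to its left, z up, the work surface at z = 0. Lengths are in mm, angles in rad, forces in N, time in s.
With the tool pointing down it reaches from about 275 to 850 mm from the base axis. Payload 5.2 kg.
Tool frame: the origin (TCP) lies at the very end of the fingers, on their centre line; the grasp point (between the pads) lies 19 mm behind it; z points along the fingers, y is the line along which they close (so a half turn about z gives the same grasp; the last joint's range is limited). The gripper opens to 85 mm and grips with 20 to 120 N. Pads are 22 mm wide; open, the fingers measure 114 mm over their backs; the gripper's body (76 mm by 85 mm) begins 54 mm behind the grasp point. The pads swing forward as they close: fully open they stand 13 mm farther back than shut.
Start: joints at [-1.396, 0.259, 1.535, -0, 1.348, -0.203], TCP at [202.903, -511.21, 231.31] pointing down, gripper open.
Joint ranges: [-3.14, 3.14], [-0.91, 2.08], [0.19, 2.58], [-1.22, 4.36], [0.22, 2.71], [-3.12, 3.12]. Speed limits (rad/s): [2.57, 2.57, 3.14, 3.14, 3.14, 3.14].

## Interface

Orientations are given as a rotation vector (axis times angle).
In Python, from cell import readout, vision, order gives the robot as it stands.
- The arm moves only by the tool play_rows, never from a script. Its argument "moves" is a list of rows, each a list of 7 numbers: the shift along the tool's x, y, z in m, then the turn, a rotation vector about the tool's x, y, z in degrees, then the closure, from 0 (fully open) to 1 (shut). A call has 1 to 20 rows; each row is the pose to reach, as a shift and turn from the pose commanded when the call began, along the tool's axes at that moment; what a row does not reach only later rows make up. A row lasts 1/10 s, in which the tool goes at most 50 mm and 8.59 degrees, less where a joint would pass 70% of its speed; a pose out of reach is approached as far as the arm can. A call with a gripper value outside its range is refused whole. The fingers move at their own pace and stop on an object; "grip_force" is the grip in N (left out, the last holds). Time passes only in rows, so rows that repeat a pose let the fingers close. It gives the time, the measured TCP pose, the force, the opening and the grip force at its end, in the units of the state.
- readout.state(): the state, without advancing time (a new reading comes with each control period).
- vision.camera(name): name is "scene" or "top"; returns a dict with "color" (384x512x3 uint8, blue, green, red), "camera_matrix" (3x3 intrinsics, pixels), "R" (3x3) and "t" (3): a world point X has camera coordinates R X + t. Camera axes: x right, y down, z forward; pixel columns grow to the right and rows downward; lengths in mm; the calibration is good to about 2 mm. A picture is of the moment at which its call begins. There is no depth.
- order.sign_off(): hands the job in; it is judged then, once.
The state is a dict: "clock": time; "joint_pos": joint angles; "joint_vel": joint speeds; "tau": joint torques, N m; "eef_pos": TCP position; "tcp_rot": TCP orientation; "force": force on the tool from outside, world axes, zero at the start; "wrist_torque": the same for the moment, N m; "finger_gap": finger opening in mm; "finger_force": force on a finger pad.
Only numpy, scipy, OpenCV 4.12 (cv2) and the standard library are available. Lean on these libraries where they do the work, as an engineer would, in place of code of your own. Each camera call takes 0.05 s, during which the arm holds its last target. There are 200 camera calls.

## Task

Preset the tuning unit on the bench trainer: gently crank it anticlockwise (seen from above) until you feel its zero stop, without forcing it, then from that stop crank exactly three full turns clockwise. Let go of the crank there and push the lock lever fully over to its other side; leave the other things on the bench alone.

Things in the scene. Friction and masses are not known exactly. Their poses are not given: they have to be found in the camera images.
- crank_axis (a point): point on the crank's vertical turning axis, level with the top of its flat steel arm, 56 mm above the trainer's top; x axis along the arm from axis to grip (turns with the crank). Under it a round aluminium drum 116 mm wide on a 128 mm flange. Nothing outside shows where the stop is or the turns made. At the start the crank is 0.1 to 0.9 turn clockwise of the stop, at any heading
- crank_grip (a point): on the axis of the upright round black grip sleeve (20 mm diameter, 45 mm tall) at the arm's end, 50 mm from the crank axis; this point is 27 mm above the arm's top and 20 mm below the sleeve's top. The sleeve spins freely on its pin, so the gripper can keep its yaw while carrying it round. Turning takes a steady 2 to 3 N at the sleeve; the crank stays where it is left
- core (a joint): travel (m) of the tuning core hidden inside the drum: 0 at the zero stop, growing by 0.0001 m per full clockwise turn of the crank (seen from above). Its reading is too noisy to count turns by
- buffer (a joint): twist (rad) of the drum, which holds the stop, on its rubber mount: 0 at rest, negative when pushed anticlockwise (seen from above). It gives about 0.007 rad per newton at the sleeve; beyond 0.14 rad (20 N at the sleeve) the stop counts as forced
- lock (a joint): angle (rad) of the lock lever: 0 leaning to the trainer's -x side, 1.0 fully over to its +x side (halfway, 0.5, is upright); it takes about 1 N at the knob and stays where it is left
- lock_tip (a point): centre of the 26 mm ball knob on top of the lock lever (10 mm rod, 60 mm from pivot to ball centre); the pivot is 22 mm above the trainer's top, in a block 70 x 50 x 25 mm; the lever swings in the trainer's x-z plane
- trainer: grey case 270 mm (x) by 420 mm (y), flat top 85 mm above the bench, six small black posts (18 mm tall) along the far edge; origin at the centre of its underside, x axis towards its far edge. The tuning unit stands on one half (left or right) and the lock lever on the other
- meter: bystander: black hand multimeter 150 x 75 x 34 mm lying on the bench
- driver: bystander: screwdriver 170 mm long lying on the bench
- tray: bystander: grey divided parts tray 100 x 140 x 35 mm on the bench

How it is judged:
By the outcome, as a careful person would: the job done as asked, in the order asked, and still so for the second after the job is handed in, with the robot touching nothing.
It also fails if it takes over 72 s, if anything falls off the work surface, if the arm or the gripper's body presses on something with over 40 N, if the wrist force passes 120 N, or if a joint passes its speed limit or range.

## Working session

There is one attempt and no reset: what is moved stays moved. The work goes in short steps, Python scripts to look and compute and a tool call to move; the robot and the scene stay as the last step left them, time stands still between calls to the robot, and variables do not carry over. Pictures are saved under pics/ and viewed, at most 10 in all, crops included, and the job is handed in when it is done.

Besides the shell and the picture viewer there is one more tool, called after "Request:" by a JSON object that holds its "api" and its "payload". play_rows: Moves the arm, as the interface text tells. Its arguments: {"type":"object","properties":{"moves":{"type":"array"},"grip_force":{"type":"number"}},"required":["moves"]}

```bash
mkdir -p pics; ls; python3 - <<'E'
from cell import readout, vision
import cv2,numpy as np
for n in("scene","top"):
    c=vision.camera(n); cv2.imwrite(f"pics/{n}0.png",cv2.resize(c["color"],None,fx=1.5,fy=1.5,interpolation=cv2.INTER_CUBIC))
    print(n,c["camera_matrix"],c["R"],c["t"])
print(readout.state())
E
```

```text
pics
scene [[408.05676218   0.         252.99866025]
 [  0.         408.05676218 187.98603817]
 [  0.           0.           1.        ]] [[-0.72901426  0.68436146 -0.01369699]
 [ 0.50330244  0.52236486 -0.68834701]
 [-0.46392334 -0.50870851 -0.72525222]] [ 394.615079   -237.97023788 1339.26403122]
top [[402.10217163   0.         253.63083556]
 [  0.         402.10217163 190.43670112]
 [  0.           0.           1.        ]] [[-0.00917789 -0.99946962 -0.03124489]
 [-0.9904183   0.01339164 -0.13744907]
 [ 0.13779459  0.02968402 -0.99001591]] [  55.89376026  624.20748522 1099.7046643 ]
{'clock': 0.1, 'joint_pos': array([-1.39583734e+00,  2.59275779e-01,  1.53596734e+00,  1.93594807e-05,
        1.34803289e+00, -2.02804136e-01]), 'joint_vel': array([-0.00179904, -0.00120658, -0.00245137,  0.0008875 , -0.00012585,
        0.00022009]), 'tau': array([ 2.28580480e-03, -4.46969640e+01, -2.91247791e+01, -2.25840859e-04,
        6.42531246e-03,  3.83171869e-05]), 'eef_pos': array([ 202.80396921, -510.72762602,  230.55732758]), 'tcp_rot': array([-3.08406721e+00, -5.89544297e-01, -6.64273517e-05]), 'force': array([ 0.27526593, -0.06838792,  0.458582  ]), 'wrist_torque': array([-0.0257649 , -0.01843605, -0.02136143]), 'finger_force': 0.0, 'finger_gap': 85.575150586188}
```

View pics/scene0.png

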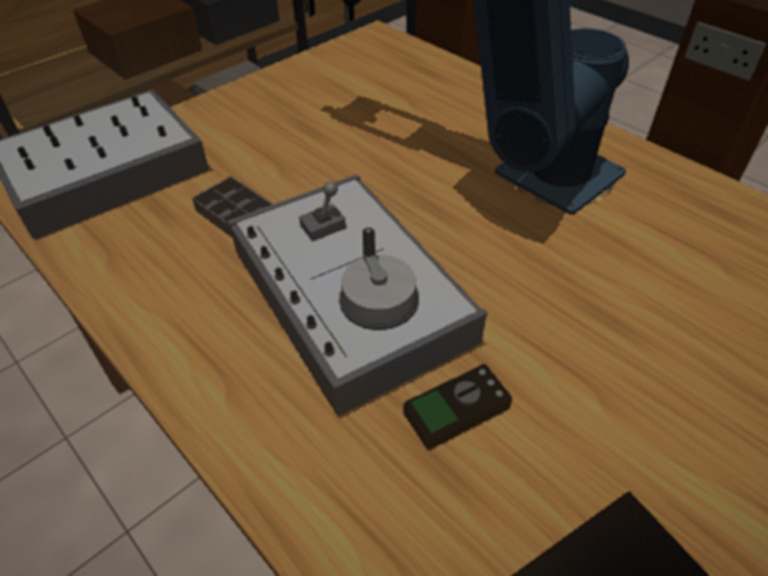

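View pics/top0.png

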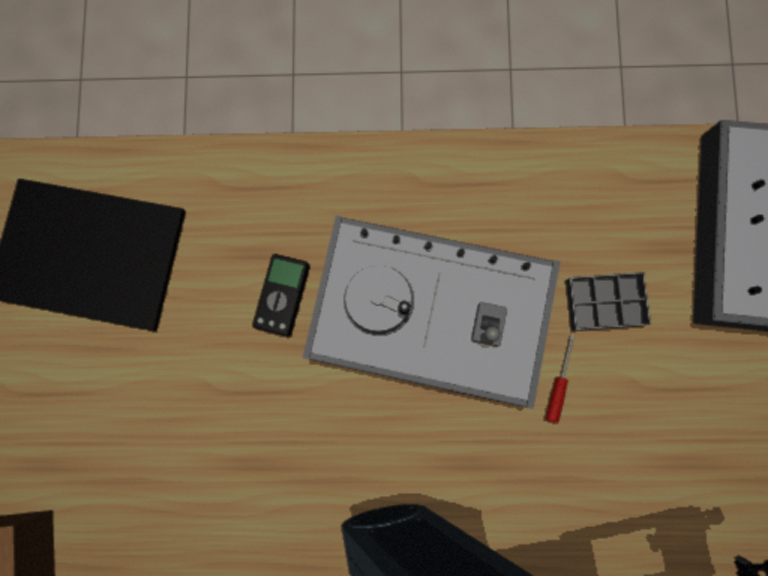

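The top view shows the trainer with corners at about (338,217), (558,262), (532,407) and (306,358). The drum is at about (379,299), the grip at (404,307) and the lock knob at (491,333), all in the 1.5x picture. Next, enlarged crops.

```bash
python3 - <<'E'
import cv2
from cell import vision
t=vision.camera("top")["color"];s=vision.camera("scene")["color"]
cv2.imwrite("pics/tc.png",cv2.resize(t[140:275,200:375],None,fx=4,fy=4,interpolation=cv2.INTER_CUBIC)*1)
cv2.imwrite("pics/sc.png",cv2.resize(s[110:230,190:330],None,fx=5,fy=5,interpolation=cv2.INTER_CUBIC))
E
```

```text
(no output)
```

View pics/tc.png

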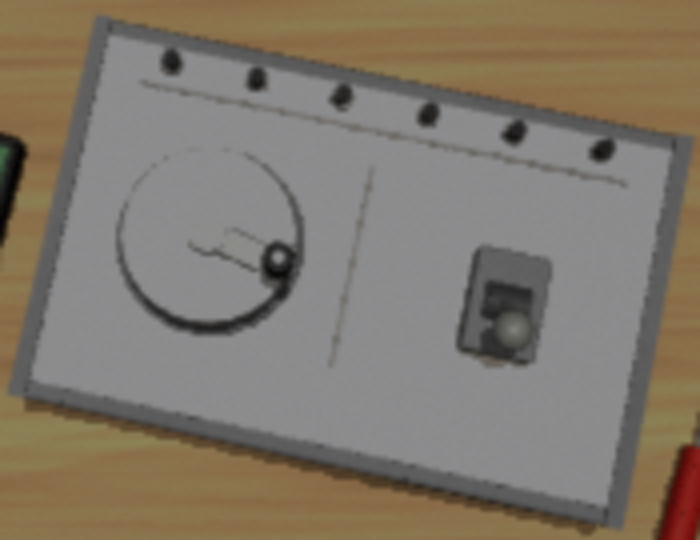

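View pics/sc.png

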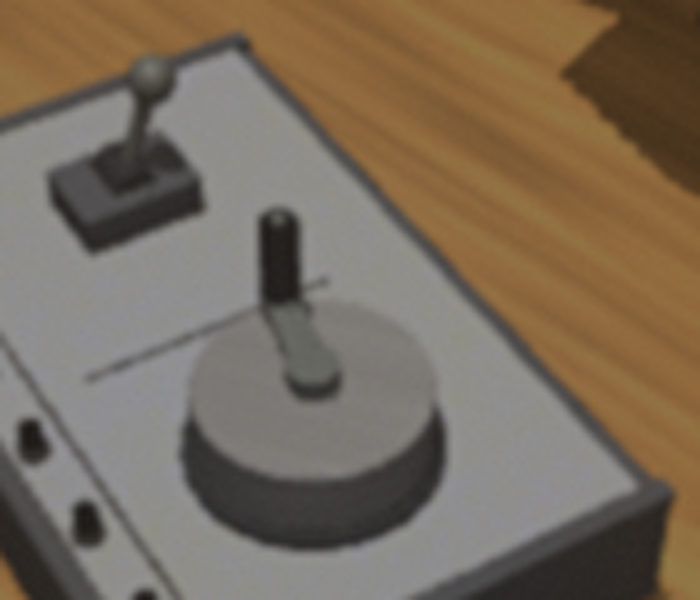

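The crops show the following points:

| Point | Top crop (px) | Scene crop (px) |
|---|---|---|
| Case corners | (102,17), (692,138), (615,525), (10,393) | – |
| Drum centre | ~(211,239) | – |
| Sleeve top | (279,258) | (279,217) |
| Knob | (514,329) | (152,80) |
| Arm boss | – | (314,370) |

```bash
cat > h.py <<'E'
import numpy as np,cv2
from cell import readout,vision
def cams():
    return {n:vision.camera(n) for n in("top","scene")}
def onz(c,px,z):
    d=c["R"].T@np.linalg.solve(c["camera_matrix"],[*px,1]);o=-c["R"].T@c["t"]
    return o+d*(z-o[2])/d[2]
def tri(c,a,b):
    P=[k["camera_matrix"]@np.c_[k["R"],k["t"]] for k in(c["top"],c["scene"])]
    X=cv2.triangulatePoints(P[0],P[1],np.float64(a),np.float64(b)).ravel();return X[:3]/X[3]
T=lambda x,y:(x/4+200,y/4+140)
S=lambda x,y:(x/5+190,y/5+110)
E
python3 - <<'E'
from h import *
np.set_printoptions(precision=1,suppress=True)
c=cams();t=c["top"];s=c["scene"]
C=np.array([onz(t,T(*p),85) for p in((102,17),(692,138),(615,525),(10,393))])
print(C,C.mean(0),[np.linalg.norm(C[i]-C[i-1]) for i in range(4)])
a=C[0]-C[3]+C[1]-C[2];b=C[0]-C[1]+C[3]-C[2]
print("yaw x",np.arctan2(a[1],a[0]),"yaw from y",np.arctan2(-b[0],b[1]))
print("sleeve top tri",tri(c,T(279,258),S(279,217)),onz(t,T(279,258),188),onz(s,S(279,217),188))
print("knob",tri(c,T(514,329),S(152,80)),onz(t,T(514,329),159.7),onz(s,S(152,80),159.7))
print("axis",onz(s,S(314,370),141),"drum c",onz(t,T(211,239),135))
E
```

```text
[[ 750.3  125.    85. ]
 [ 658.6 -278.9   85. ]
 [ 399.6 -215.5   85. ]
 [ 490.3  187.3   85. ]] [574.7 -45.6  85. ] [np.float64(267.42225327156353), np.float64(414.16027058975567), np.float64(266.6796415023968), np.float64(412.8779954779784)]
yaw x -0.2375962598239742 yaw from y -0.22239239689863136
sleeve top tri [568.    6.1 189.5] [569.2   5.  188. ] [566.    5.9 188. ]
knob [ 524.  -140.3  162.8] [ 525.5 -142.   159.7] [ 520.5 -142.1  159.7]
axis [590.7  54.8 141. ] drum c [587.6  48.6 135. ]
```

Request:
{"api": "play_rows", "payload": {"moves": [[0.53,-0.3456,0.005,0,0,21.64,0],[0.53,-0.3456,0.005,0,0,21.64,0],[0.53,-0.3456,0.005,0,0,21.64,0],[0.53,-0.3456,0.005,0,0,21.64,0],[0.53,-0.3456,0.005,0,0,21.64,0],[0.53,-0.3456,0.005,0,0,21.64,0],[0.53,-0.3456,0.005,0,0,21.64,0],[0.53,-0.3456,0.005,0,0,21.64,0],[0.53,-0.3456,0.005,0,0,21.64,0],[0.53,-0.3456,0.005,0,0,21.64,0],[0.53,-0.3456,0.005,0,0,21.64,0],[0.53,-0.3456,0.005,0,0,21.64,0],[0.53,-0.3456,0.005,0,0,21.64,0],[0.53,-0.3456,0.005,0,0,21.64,0],[0.53,-0.3456,0.005,0,0,21.64,0],[0.53,-0.3456,0.005,0,0,21.64,0],[0.53,-0.3456,0.005,0,0,21.64,0],[0.53,-0.3456,0.005,0,0,21.64,0]]}}

```text
clock: 2.1
eef_pos: [567.7, 4.4, 226.6]
tcp_rot: [3.141, -0.003, 0.0]
force: [-1.3, 0.1, -0.0]
finger_gap: 85.4
finger_force: 0.0
```

Request:
{"api": "play_rows", "payload": {"moves": [[0,0,0.04,0,0,0,0],[0,0,0.07,0,0,0,0],[0,0,0.0775,0,0,0,0],[0,0,0.0775,0,0,0,0.3],[0,0,0.0775,0,0,0,0.5],[0,0,0.0775,0,0,0,0.65],[0,0,0.0775,0,0,0,1],[0,0,0.0775,0,0,0,1],[0,0,0.0775,0,0,0,1],[0,0,0.0775,0,0,0,1]], "grip_force": 30}}

```text
clock: 3.1
eef_pos: [568.8, 6.4, 150.4]
tcp_rot: [-3.141, -0.001, -0.004]
force: [-0.7, 4.1, 6.5]
finger_gap: 19.3
finger_force: 29.6
```

```bash
python3 - <<'E'
from h import *
c=cams();a=c["top"]["color"][150:240,215:300];b=c["scene"]["color"][120:230,205:310]
f=lambda i:cv2.resize(i,(390,400),interpolation=cv2.INTER_CUBIC)
cv2.imwrite("pics/g1.png",np.hstack([f(a),f(b)]))
s=readout.state();print(s["eef_pos"],s["force"],s["wrist_torque"],s["finger_gap"],s["finger_force"])
E
```

```text
[568.8553312    6.4054085  150.40464932] [-1.15542909  3.52544752  5.86533321] [0.66278967 0.13642925 0.03466079] 19.349127066301616 29.615216553211212
```

View pics/g1.png

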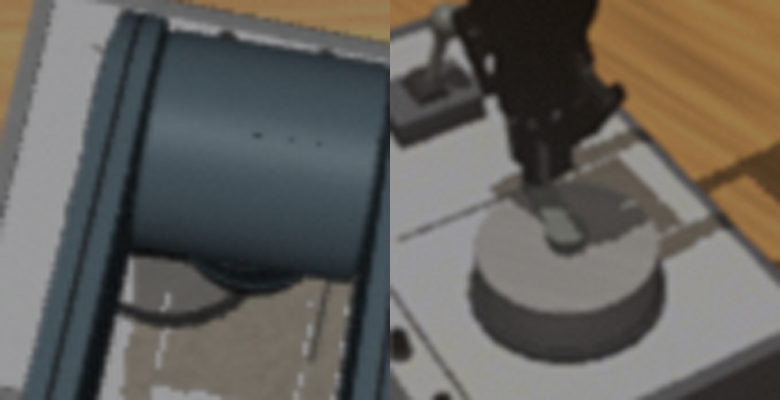

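```bash
cat >> h.py <<'E'
def arc(t0,t1,step,r=50.0):
    for t in np.linspace(t0,t1,round(abs(t1-t0)/step)+1)[1:]:
        a,b=np.radians([t0,t]);print("%.1f: [%.4f, %.4f,"%(t,r/1e3*(np.cos(b)-np.cos(a)),-r/1e3*(np.sin(b)-np.sin(a))))
E
python3 -c "
from h import *
arc(-115,-90,5)"
```

```text
-110.0: [0.0040, 0.0017,
-105.0: [0.0082, 0.0030,
-100.0: [0.0124, 0.0039,
-95.0: [0.0168, 0.0045,
-90.0: [0.0211, 0.0047,
```

Request:
{"api": "play_rows", "payload": {"moves": [[0.004,0.0017,0,0,0,0,1],[0.0082,0.003,0,0,0,0,1],[0.0124,0.0039,0,0,0,0,1],[0.0168,0.0045,0,0,0,0,1],[0.0211,0.0047,0,0,0,0,1],[0.0211,0.0047,0,0,0,0,1],[0.0211,0.0047,0,0,0,0,1]]}}

```text
clock: 3.9
eef_pos: [589.5, 3.0, 150.3]
tcp_rot: [-3.139, -0.001, -0.003]
force: [-1.5, 8.0, 7.3]
finger_gap: 18.9
finger_force: 29.8
```

```bash
cat >> h.py <<'E'
def steps(P,C,ts,half=True):
    """P commanded xy now; prints shifts (half, full) per heading"""
    P=np.array(P);C=np.array(C);tp=None
    for t in ts:
        g=lambda t:C+50*np.array([np.cos(np.radians(t)),np.sin(np.radians(t))])
        q=g(t);d=(q-P)/1e3;o="%.0f: full %.4f, %.4f"%(t,d[0],-d[1])
        if tp is not None: h=(g((t+tp)/2)-P)/1e3;o+="  half %.4f, %.4f"%(h[0],-h[1])
        print(o," P",q.round(1));P=q;tp=t
E
python3 -c "
from h import *
steps((589.2,.8),(587.1,52.9),range(-78,80,9))"
```

```text
-78: full 0.0083, -0.0032  P [597.5   4. ]
-69: full 0.0075, -0.0022  half 0.0038, -0.0010  P [605.    6.2]
-60: full 0.0071, -0.0034  half 0.0036, -0.0015  P [612.1   9.6]
-51: full 0.0065, -0.0044  half 0.0033, -0.0021  P [618.6  14. ]
-42: full 0.0057, -0.0054  half 0.0030, -0.0026  P [624.3  19.4]
-33: full 0.0048, -0.0062  half 0.0025, -0.0030  P [629.   25.7]
-24: full 0.0037, -0.0069  half 0.0020, -0.0034  P [632.8  32.6]
-15: full 0.0026, -0.0074  half 0.0015, -0.0036  P [635.4  40. ]
-6: full 0.0014, -0.0077  half 0.0009, -0.0038  P [636.8  47.7]
3: full 0.0002, -0.0078  half 0.0003, -0.0039  P [637.   55.5]
12: full -0.0010, -0.0078  half -0.0004, -0.0039  P [636.   63.3]
21: full -0.0022, -0.0075  half -0.0010, -0.0038  P [633.8  70.8]
30: full -0.0034, -0.0071  half -0.0015, -0.0036  P [630.4  77.9]
39: full -0.0044, -0.0065  half -0.0021, -0.0033  P [626.   84.4]
48: full -0.0054, -0.0057  half -0.0026, -0.0030  P [620.6  90.1]
57: full -0.0062, -0.0048  half -0.0030, -0.0025  P [614.3  94.8]
66: full -0.0069, -0.0037  half -0.0034, -0.0020  P [607.4  98.6]
75: full -0.0074, -0.0026  half -0.0036, -0.0015  P [600.  101.2]
```

Request:
{"api": "play_rows", "payload": {"moves": [[0.0083,-0.0032,0,0,0,0,1],[0.0083,-0.0032,0,0,0,0,1],[0.0083,-0.0032,0,0,0,0,1],[0.0083,-0.0032,0,0,0,0,1]]}}

```text
clock: 4.3
eef_pos: [598.1, 4.3, 150.4]
tcp_rot: [3.142, 0.001, 0.003]
force: [-1.0, 2.2, 6.3]
finger_gap: 19.1
finger_force: 29.7
```

Request:
{"api": "play_rows", "payload": {"moves": [[0.0038,-0.001,0,0,0,0,1],[0.0075,-0.0022,0,0,0,0,1],[0.0075,-0.0022,0,0,0,0,1],[0.0075,-0.0022,0,0,0,0,1]]}}

```text
clock: 4.7
eef_pos: [605.2, 6.5, 150.4]
tcp_rot: [3.142, 0.001, 0.002]
force: [-1.6, 1.3, 7.2]
finger_gap: 19.2
finger_force: 29.7
```

Request:
{"api": "play_rows", "payload": {"moves": [[0.0036,-0.0015,0,0,0,0,1],[0.0071,-0.0034,0,0,0,0,1],[0.0071,-0.0034,0,0,0,0,1],[0.0071,-0.0034,0,0,0,0,1]]}}

```text
clock: 5.1
eef_pos: [612.2, 9.9, 150.4]
tcp_rot: [3.142, 0.001, 0.002]
force: [-2.9, 1.4, 6.7]
finger_gap: 19.0
finger_force: 29.7
```

Request:
{"api": "play_rows", "payload": {"moves": [[0.0033,-0.0021,0,0,0,0,1],[0.0065,-0.0044,0,0,0,0,1],[0.0065,-0.0044,0,0,0,0,1],[0.0065,-0.0044,0,0,0,0,1]]}}

```text
clock: 5.5
eef_pos: [618.6, 14.3, 150.4]
tcp_rot: [3.141, 0.001, 0.001]
force: [-4.1, 1.1, 7.2]
finger_gap: 19.4
finger_force: 29.7
```

Request:
{"api": "play_rows", "payload": {"moves": [[0.003,-0.0026,0,0,0,0,1],[0.0057,-0.0054,0,0,0,0,1],[0.0057,-0.0054,0,0,0,0,1],[0.0057,-0.0054,0,0,0,0,1]]}}

```text
clock: 5.9
eef_pos: [624.2, 19.6, 150.4]
tcp_rot: [3.141, 0.001, 0.001]
force: [-2.8, 0.6, 7.2]
finger_gap: 19.7
finger_force: 29.7
```

Request:
{"api": "play_rows", "payload": {"moves": [[0.0025,-0.003,0,0,0,0,1],[0.0048,-0.0062,0,0,0,0,1],[0.0048,-0.0062,0,0,0,0,1],[0.0048,-0.0062,0,0,0,0,1]]}}

```text
clock: 6.3
eef_pos: [628.9, 25.7, 150.4]
tcp_rot: [3.141, 0.001, 0.001]
force: [-3.9, 0.7, 8.7]
finger_gap: 19.4
finger_force: 29.7
```

Request:
{"api": "play_rows", "payload": {"moves": [[0.002,-0.0034,0,0,0,0,1],[0.0037,-0.0069,0,0,0,0,1],[0.0037,-0.0069,0,0,0,0,1],[0.0037,-0.0069,0,0,0,0,1]]}}

```text
clock: 6.7
eef_pos: [632.6, 32.4, 150.4]
tcp_rot: [3.141, 0.001, 0.001]
force: [-3.8, -0.3, 7.2]
finger_gap: 19.1
finger_force: 29.7
```

Request:
{"api": "play_rows", "payload": {"moves": [[0.0015,-0.0036,0,0,0,0,1],[0.0026,-0.0074,0,0,0,0,1],[0.0026,-0.0074,0,0,0,0,1],[0.0026,-0.0074,0,0,0,0,1]]}}

```text
clock: 7.1
eef_pos: [635.2, 39.6, 150.4]
tcp_rot: [3.141, 0.001, 0.001]
force: [-3.4, -1.6, 7.1]
finger_gap: 19.1
finger_force: 29.7
```

Request:
{"api": "play_rows", "payload": {"moves": [[0.0009,-0.0038,0,0,0,0,1],[0.0014,-0.0077,0,0,0,0,1],[0.0014,-0.0077,0,0,0,0,1],[0.0014,-0.0077,0,0,0,0,1]]}}

```text
clock: 7.5
eef_pos: [636.7, 47.1, 150.4]
tcp_rot: [3.14, 0.001, 0.001]
force: [-2.7, -0.9, 6.6]
finger_gap: 19.3
finger_force: 29.7
```

Request:
{"api": "play_rows", "payload": {"moves": [[0.0003,-0.0039,0,0,0,0,1],[0.0002,-0.0078,0,0,0,0,1],[0.0002,-0.0078,0,0,0,0,1],[0.0002,-0.0078,0,0,0,0,1]]}}

```text
clock: 7.9
eef_pos: [637.1, 54.8, 150.4]
tcp_rot: [3.14, 0.0, 0.002]
force: [-3.4, -2.4, 6.3]
finger_gap: 19.4
finger_force: 29.7
```

Request:
{"api": "play_rows", "payload": {"moves": [[-0.0004,-0.0039,0,0,0,0,1],[-0.001,-0.0078,0,0,0,0,1],[-0.001,-0.0078,0,0,0,0,1],[-0.001,-0.0078,0,0,0,0,1]]}}

```text
clock: 8.3
eef_pos: [636.2, 62.4, 150.4]
tcp_rot: [3.14, 0.001, 0.002]
force: [-2.7, -1.9, 6.1]
finger_gap: 19.2
finger_force: 29.7
```

Request:
{"api": "play_rows", "payload": {"moves": [[-0.001,-0.0038,0,0,0,0,1],[-0.0022,-0.0075,0,0,0,0,1],[-0.0022,-0.0075,0,0,0,0,1],[-0.0022,-0.0075,0,0,0,0,1]]}}

```text
clock: 8.7
eef_pos: [634.2, 69.9, 150.4]
tcp_rot: [3.14, 0.0, 0.003]
force: [-2.4, -3.1, 5.2]
finger_gap: 18.9
finger_force: 29.7
```

Request:
{"api": "play_rows", "payload": {"moves": [[-0.0015,-0.0036,0,0,0,0,1],[-0.0034,-0.0071,0,0,0,0,1],[-0.0034,-0.0071,0,0,0,0,1],[-0.0034,-0.0071,0,0,0,0,1]]}}

```text
clock: 9.1
eef_pos: [631.2, 76.7, 150.4]
tcp_rot: [3.14, 0.0, 0.004]
force: [-0.7, -3.4, 5.5]
finger_gap: 19.1
finger_force: 29.8
```

Request:
{"api": "play_rows", "payload": {"moves": [[-0.0021,-0.0033,0,0,0,0,1],[-0.0044,-0.0065,0,0,0,0,1],[-0.0044,-0.0065,0,0,0,0,1],[-0.0044,-0.0065,0,0,0,0,1]]}}

```text
clock: 9.5
eef_pos: [629.1, 80.3, 150.5]
tcp_rot: [3.135, -0.001, 0.011]
force: [5.8, -12.1, 1.6]
finger_gap: 19.3
finger_force: 29.6
```

Request:
{"api": "play_rows", "payload": {"moves": [[0.004,0.0057,0,0,0,0,1],[0.0068,0.0112,0,0,0,0,1],[0.0068,0.0112,0,0,0,0,1],[0.0068,0.0112,0,0,0,0,1]]}}

```text
clock: 9.9
eef_pos: [633.1, 72.8, 150.4]
tcp_rot: [3.141, -0.0, 0.002]
force: [-2.7, -0.7, 6.7]
finger_gap: 19.1
finger_force: 30.3
```

Request:
{"api": "play_rows", "payload": {"moves": [[-0.0014,-0.0027,0,0,0,0,1],[-0.0028,-0.0055,0,0,0,0,1],[-0.0028,-0.0055,0,0,0,0,1],[-0.0028,-0.0055,0,0,0,0,1]]}}

```text
clock: 10.3
eef_pos: [630.9, 77.2, 150.4]
tcp_rot: [3.139, 0.0, 0.005]
force: [0.4, -4.2, 6.9]
finger_gap: 19.2
finger_force: 30.1
```

Request:
{"api": "play_rows", "payload": {"moves": [[-0.001,-0.0014,0,0,0,0,1],[-0.001,-0.0014,0,0,0,0,1],[-0.001,-0.0014,0,0,0,0,1],[-0.001,-0.0014,0,0,0,0,1]]}}

```text
clock: 10.7
eef_pos: [630.5, 77.9, 150.5]
tcp_rot: [3.138, -0.0, 0.006]
force: [1.0, -6.3, 4.5]
finger_gap: 19.1
finger_force: 30.1
```

Request:
{"api": "play_rows", "payload": {"moves": [[-0.0009,-0.0015,0,0,0,0,1],[-0.0009,-0.0015,0,0,0,0,1],[-0.0009,-0.0015,0,0,0,0,1],[-0.0009,-0.0015,0,0,0,0,1]]}}

```text
clock: 11.1
eef_pos: [630.1, 78.7, 150.4]
tcp_rot: [3.137, -0.001, 0.007]
force: [2.2, -8.2, 4.6]
finger_gap: 19.5
finger_force: 30.0
```

Request:
{"api": "play_rows", "payload": {"moves": [[-0.0011,-0.0014,0,0,0,0,1],[-0.0011,-0.0014,0,0,0,0,1],[-0.0011,-0.0014,0,0,0,0,1],[-0.0011,-0.0014,0,0,0,0,1]]}}

```text
clock: 11.5
eef_pos: [629.6, 79.5, 150.5]
tcp_rot: [3.136, -0.001, 0.009]
force: [3.7, -9.4, 3.6]
finger_gap: 19.3
finger_force: 30.0
```

```bash
python3 - <<'E'
import numpy as np
from scipy.optimize import least_squares
D=np.array([[589.5,3,-1.5,8],[598.1,4.3,-1,2.2],[605.2,6.5,-1.6,1.3],[612.2,9.9,-2.9,1.4],[618.6,14.3,-4.1,1.1],[624.2,19.6,-2.8,.6],[628.9,25.7,-3.9,.7],[632.6,32.4,-3.8,-.3],[635.2,39.6,-3.4,-1.6],[636.7,47.1,-2.7,-.9],[637.1,54.8,-3.4,-2.4],[636.2,62.4,-2.7,-1.9],[634.2,69.9,-2.4,-3.1],[631.2,76.7,-.7,-3.4],[629.1,80.3,5.8,-12.1],[633.1,72.8,-2.7,-.7],[630.9,77.2,.4,-4.2],[630.5,77.9,1,-6.3],[630.1,78.7,2.2,-8.2],[629.6,79.5,3.7,-9.4]])
s=least_squares(lambda p:np.hypot(D[:,0]-p[0],D[:,1]-p[1])-p[2],[587,53,50]);print(s.x,np.abs(s.fun).max())
s5=least_squares(lambda p:np.hypot(D[:,0]-p[0],D[:,1]-p[1])-50,[587,53]);print(s5.x,np.abs(s5.fun).max())
C=s5.x;v=D[:,:2]-C;th=np.arctan2(v[:,1],v[:,0]);n=np.c_[np.cos(th),np.sin(th)]
ft=-n[:,1]*D[:,2]+n[:,0]*D[:,3];fr=(n*D[:,2:]).sum(1)
for a in zip(np.degrees(th).round(1),ft.round(1),fr.round(1)):print(*a)
i=[14,17,18,19];k=np.polyfit(-ft[i],np.degrees(th[i]),1);print("slope deg/N",k, [np.polyval(k,f) for f in(2,2.5,3)])
print("nominal slope", (np.degrees(th[i]-.007*(-ft[i]-2.5))))
E
```

```text
[586.9209443   53.16144725  50.15171764] 0.07598705260667771
[587.10004206  53.09859171] 0.15604340107527293
-87.3 -1.1 -8.1
-77.3 -0.5 -2.4
-68.8 -1.0 -1.8
-59.8 -1.8 -2.7
-50.9 -2.5 -3.4
-42.1 -1.4 -2.5
-33.2 -1.6 -3.6
-24.5 -1.8 -3.3
-15.7 -2.5 -2.8
-6.9 -1.2 -2.6
1.9 -2.3 -3.5
10.7 -1.4 -3.0
19.6 -2.1 -3.3
28.2 -2.7 -2.2
32.9 -13.3 -1.7
23.2 0.4 -2.8
28.8 -3.9 -1.7
29.7 -6.0 -2.3
30.8 -8.2 -2.3
31.8 -9.9 -1.8
slope deg/N [ 0.43857098 27.22452038] [np.float64(28.101662340014276), np.float64(28.32094783076849), np.float64(28.540233321522706)]
nominal slope [28.59409522 28.3561907  28.49425523 28.86614037]
```

```bash
python3 -c "
from h import *
arc(28,-152,12)"
```

```text
16.0: [0.0039, 0.0097,
4.0: [0.0057, 0.0200,
-8.0: [0.0054, 0.0304,
-20.0: [0.0028, 0.0406,
-32.0: [-0.0017, 0.0500,
-44.0: [-0.0082, 0.0582,
-56.0: [-0.0162, 0.0649,
-68.0: [-0.0254, 0.0698,
-80.0: [-0.0355, 0.0727,
-92.0: [-0.0459, 0.0734,
-104.0: [-0.0562, 0.0720,
-116.0: [-0.0661, 0.0684,
-128.0: [-0.0749, 0.0629,
-140.0: [-0.0824, 0.0556,
-152.0: [-0.0883, 0.0469,
```

Request:
{"api": "play_rows", "payload": {"moves": [[0.0021,0.0032,0,0,0,0,1],[0.0042,0.0064,0,0,0,0,1],[0.0042,0.0064,0,0,0,0,1]]}}

```text
clock: 11.8
eef_pos: [631.7, 75.7, 150.4]
tcp_rot: [3.141, -0.001, 0.003]
force: [-1.4, -0.7, 8.1]
finger_gap: 19.3
finger_force: 30.3
```

Request:
{"api": "play_rows", "payload": {"moves": [[0.0039,0.0097,0,0,0,0,1],[0.0057,0.02,0,0,0,0,1],[0.0054,0.0304,0,0,0,0,1],[0.0028,0.0406,0,0,0,0,1],[-0.0017,0.05,0,0,0,0,1],[-0.0082,0.0582,0,0,0,0,1],[-0.0162,0.0649,0,0,0,0,1],[-0.0254,0.0698,0,0,0,0,1],[-0.0355,0.0727,0,0,0,0,1],[-0.0459,0.0734,0,0,0,0,1],[-0.0562,0.072,0,0,0,0,1],[-0.0661,0.0684,0,0,0,0,1],[-0.0749,0.0629,0,0,0,0,1],[-0.0824,0.0556,0,0,0,0,1],[-0.0883,0.0469,0,0,0,0,1],[-0.0883,0.0469,0,0,0,0,1],[-0.0883,0.0469,0,0,0,0,1]]}}

```text
clock: 13.5
eef_pos: [543.1, 29.2, 150.4]
tcp_rot: [3.14, 0.001, 0.003]
force: [-2.0, -1.5, 8.8]
finger_gap: 19.3
finger_force: 30.4
```

Request:
{"api": "play_rows", "payload": {"moves": [[-0.0039,-0.0097,0,0,0,0,1],[-0.0057,-0.02,0,0,0,0,1],[-0.0054,-0.0304,0,0,0,0,1],[-0.0028,-0.0406,0,0,0,0,1],[0.0017,-0.05,0,0,0,0,1],[0.0082,-0.0582,0,0,0,0,1],[0.0162,-0.0649,0,0,0,0,1],[0.0254,-0.0698,0,0,0,0,1],[0.0355,-0.0727,0,0,0,0,1],[0.0459,-0.0734,0,0,0,0,1],[0.0562,-0.072,0,0,0,0,1],[0.0661,-0.0684,0,0,0,0,1],[0.0749,-0.0629,0,0,0,0,1],[0.0824,-0.0556,0,0,0,0,1],[0.0883,-0.0469,0,0,0,0,1],[0.0883,-0.0469,0,0,0,0,1],[0.0883,-0.0469,0,0,0,0,1]]}}

```text
clock: 15.2
eef_pos: [631.6, 75.9, 150.4]
tcp_rot: [3.141, -0.0, 0.003]
force: [-0.4, -0.9, 6.8]
finger_gap: 19.5
finger_force: 30.5
```

One turn is done and tracking is clean. Now the remaining two.

Request:
{"api": "play_rows", "payload": {"moves": [[0.0039,0.0097,0,0,0,0,1],[0.0057,0.02,0,0,0,0,1],[0.0054,0.0304,0,0,0,0,1],[0.0028,0.0406,0,0,0,0,1],[-0.0017,0.05,0,0,0,0,1],[-0.0082,0.0582,0,0,0,0,1],[-0.0162,0.0649,0,0,0,0,1],[-0.0254,0.0698,0,0,0,0,1],[-0.0355,0.0727,0,0,0,0,1],[-0.0459,0.0734,0,0,0,0,1],[-0.0562,0.072,0,0,0,0,1],[-0.0661,0.0684,0,0,0,0,1],[-0.0749,0.0629,0,0,0,0,1],[-0.0824,0.0556,0,0,0,0,1],[-0.0883,0.0469,0,0,0,0,1],[-0.0883,0.0469,0,0,0,0,1],[-0.0883,0.0469,0,0,0,0,1]]}}

```text
clock: 16.9
eef_pos: [543.1, 29.2, 150.4]
tcp_rot: [3.14, 0.001, 0.003]
force: [-2.3, -1.2, 9.0]
finger_gap: 19.4
finger_force: 30.4
```

Request:
{"api": "play_rows", "payload": {"moves": [[-0.0039,-0.0097,0,0,0,0,1],[-0.0057,-0.02,0,0,0,0,1],[-0.0054,-0.0304,0,0,0,0,1],[-0.0028,-0.0406,0,0,0,0,1],[0.0017,-0.05,0,0,0,0,1],[0.0082,-0.0582,0,0,0,0,1],[0.0162,-0.0649,0,0,0,0,1],[0.0254,-0.0698,0,0,0,0,1],[0.0355,-0.0727,0,0,0,0,1],[0.0459,-0.0734,0,0,0,0,1],[0.0562,-0.072,0,0,0,0,1],[0.0661,-0.0684,0,0,0,0,1],[0.0749,-0.0629,0,0,0,0,1],[0.0824,-0.0556,0,0,0,0,1],[0.0883,-0.0469,0,0,0,0,1],[0.0883,-0.0469,0,0,0,0,1],[0.0883,-0.0469,0,0,0,0,1]]}}

```text
clock: 18.6
eef_pos: [631.6, 75.9, 150.4]
tcp_rot: [3.141, -0.0, 0.003]
force: [-2.6, -0.8, 7.8]
finger_gap: 19.2
finger_force: 30.5
```

Request:
{"api": "play_rows", "payload": {"moves": [[0.0039,0.0097,0,0,0,0,1],[0.0057,0.02,0,0,0,0,1],[0.0054,0.0304,0,0,0,0,1],[0.0028,0.0406,0,0,0,0,1],[-0.0017,0.05,0,0,0,0,1],[-0.0082,0.0582,0,0,0,0,1],[-0.0162,0.0649,0,0,0,0,1],[-0.0254,0.0698,0,0,0,0,1],[-0.0355,0.0727,0,0,0,0,1],[-0.0459,0.0734,0,0,0,0,1],[-0.0562,0.072,0,0,0,0,1],[-0.0661,0.0684,0,0,0,0,1],[-0.0749,0.0629,0,0,0,0,1],[-0.0824,0.0556,0,0,0,0,1],[-0.0883,0.0469,0,0,0,0,1],[-0.0883,0.0469,0,0,0,0,1],[-0.0883,0.0469,0,0,0,0,1]]}}

```text
clock: 20.3
eef_pos: [543.1, 29.2, 150.4]
tcp_rot: [3.14, 0.001, 0.003]
force: [-2.1, -1.0, 9.3]
finger_gap: 19.3
finger_force: 30.4
```

Request:
{"api": "play_rows", "payload": {"moves": [[-0.0039,-0.0097,0,0,0,0,1],[-0.0057,-0.02,0,0,0,0,1],[-0.0054,-0.0304,0,0,0,0,1],[-0.0028,-0.0406,0,0,0,0,1],[0.0017,-0.05,0,0,0,0,1],[0.0082,-0.0582,0,0,0,0,1],[0.0162,-0.0649,0,0,0,0,1],[0.0254,-0.0698,0,0,0,0,1],[0.0355,-0.0727,0,0,0,0,1],[0.0459,-0.0734,0,0,0,0,1],[0.0562,-0.072,0,0,0,0,1],[0.0661,-0.0684,0,0,0,0,1],[0.0749,-0.0629,0,0,0,0,1],[0.0824,-0.0556,0,0,0,0,1],[0.0883,-0.0469,0,0,0,0,1],[0.0883,-0.0469,0,0,0,0,1],[0.0883,-0.0469,0,0,0,0,1]]}}

```text
clock: 22.0
eef_pos: [631.6, 75.9, 150.4]
tcp_rot: [3.141, -0.0, 0.003]
force: [-2.1, -0.1, 7.6]
finger_gap: 19.1
finger_force: 30.5
```

Request:
{"api": "play_rows", "payload": {"moves": [[-0.0009,-0.0017,0,0,0,0,1],[-0.0009,-0.0017,0,0,0,0,1],[-0.0009,-0.0017,0,0,0,0,1],[-0.0009,-0.0017,0,0,0,0,1]]}}

```text
clock: 22.4
eef_pos: [630.9, 77.1, 150.4]
tcp_rot: [3.14, 0.0, 0.004]
force: [-1.1, -2.1, 5.6]
finger_gap: 19.1
finger_force: 30.5
```

Request:
{"api": "play_rows", "payload": {"moves": [[0.0006,0.0011,0,0,0,0,1],[0.0006,0.0011,0,0,0,0,1],[0.0006,0.0011,0,0,0,0,1]]}}

```text
clock: 22.7
eef_pos: [631.3, 76.6, 150.4]
tcp_rot: [3.141, 0.0, 0.003]
force: [-1.5, -0.9, 7.6]
finger_gap: 19.0
finger_force: 30.5
```

Request:
{"api": "play_rows", "payload": {"moves": [[0,0,0,0,0,0,0.4],[0,0,0,0,0,0,0.2],[0,0,0,0,0,0,0.2],[0,0,0,0,0,0,0.2],[0,0,-0.02,0,0,0,0.2],[0,0,-0.05,0,0,0,0.2],[0,0,-0.081,0,0,0,0.2],[0,0,-0.081,0,0,0,0.2]]}}

```text
clock: 23.5
eef_pos: [633.3, 77.1, 234.9]
tcp_rot: [3.141, 0.001, 0.014]
force: [0.5, -0.1, 0.1]
finger_gap: 68.2
finger_force: 0.0
```

Request:
{"api": "play_rows", "payload": {"moves": [[-0.03,0.041,0,0,0,0,1],[-0.06,0.083,0,0,0,0,1],[-0.09,0.124,0,0,0,0,1],[-0.12,0.166,0,0,0,0,1],[-0.151,0.208,0,0,0,0,1],[-0.151,0.208,0,0,0,0,1],[-0.151,0.208,0,0,0,0,1],[-0.151,0.208,0,0,0,0,1]]}}

```text
clock: 24.3
eef_pos: [480.3, -130.3, 229.6]
tcp_rot: [-3.141, 0.0, -0.0]
force: [0.3, 0.6, 0.7]
finger_gap: 0.1
finger_force: 0.0
```

```bash
python3 - <<'E'
from h import *
c=cams();a=c["top"]["color"][150:260,210:350];b=c["scene"]["color"][90:230,190:320]
f=lambda i,k:cv2.resize(i,(390,k),interpolation=cv2.INTER_CUBIC)
cv2.imwrite("pics/g2.png",np.hstack([f(a,420),f(b,420)]))
E
```

```text
(no output)
```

View pics/g2.png

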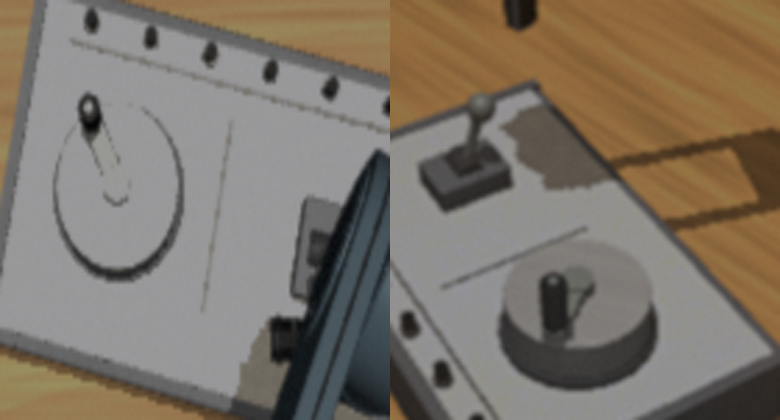

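The crank sits at heading ~28°, with its sleeve top at (89,100) in the left crop. The lever still leans towards the robot, and the fingertips are behind it, ready to push.

Request:
{"api": "play_rows", "payload": {"moves": [[0,0.01,0.03,0,0,0,1],[0,0.01,0.06,0,0,0,1],[0,0.01,0.08,0,0,0,1],[0,0.01,0.08,0,0,0,1],[0,0.01,0.08,0,0,0,1]]}}

```text
clock: 24.9
eef_pos: [480.5, -140.0, 149.9]
tcp_rot: [-3.141, -0.003, 0.001]
force: [0.1, 0.4, 0.5]
finger_gap: -0.1
finger_force: 0.0
```

Request:
{"api": "play_rows", "payload": {"moves": [[0.01,0,0,0,0,0,1],[0.018,0,0,0,0,0,1],[0.026,0.002,0,0,0,0,1],[0.034,0.004,0,0,0,0,1],[0.042,0.006,0,0,0,0,1],[0.05,0.008,0,0,0,0,1],[0.058,0.01,0,0,0,0,1],[0.066,0.012,0,0,0,0,1],[0.07,0.013,0,0,0,0,1],[0.07,0.013,0,0,0,0,1],[0.07,0.013,0,0,0,0,1]]}}

```text
clock: 26.0
eef_pos: [548.3, -153.6, 149.2]
tcp_rot: [-3.141, -0.001, 0.007]
force: [-6.5, 0.7, 1.3]
finger_gap: 0.2
finger_force: 3.1
```

Request:
{"api": "play_rows", "payload": {"moves": [[0.003,0.001,0,0,0,0,1],[0.003,0.001,0,0,0,0,1],[0.003,0.001,0,0,0,0,1],[0.003,0.001,0,0,0,0,1]]}}

```text
clock: 26.4
eef_pos: [548.6, -153.7, 149.1]
tcp_rot: [-3.139, -0.001, 0.015]
force: [-13.9, 2.5, 8.0]
finger_gap: 0.5
finger_force: 7.3
```

It is against the end stop. Back off, rise and look.

Request:
{"api": "play_rows", "payload": {"moves": [[-0.02,0,0,0,0,0,1],[-0.05,0,0,0,0,0,1],[-0.07,0,-0.02,0,0,0,1],[-0.09,0,-0.06,0,0,0,1],[-0.1,0.04,-0.1,0,0,0,1],[-0.1,0.09,-0.1,0,0,0,1],[-0.1,0.14,-0.1,0,0,0,1],[-0.1,0.19,-0.1,0,0,0,1],[-0.1,0.19,-0.1,0,0,0,1],[-0.1,0.19,-0.1,0,0,0,1]]}}

```text
clock: 27.4
eef_pos: [452.7, -346.4, 249.2]
tcp_rot: [-3.141, 0.004, 0.0]
force: [0.6, 1.1, 0.3]
finger_gap: 0.2
finger_force: 0.0
```

```bash
python3 - <<'E'
from h import *
c=cams();a=c["top"]["color"][140:275,200:375];b=c["scene"]["color"][110:230,190:330]
cv2.imwrite("pics/g3.png",np.vstack([cv2.resize(a[10:100,:],None,fx=4,fy=4,interpolation=cv2.INTER_CUBIC)[:360,:700],cv2.resize(b,None,fx=5,fy=5,interpolation=cv2.INTER_CUBIC)[:240,:700]]))
E
```

View pics/g3.png

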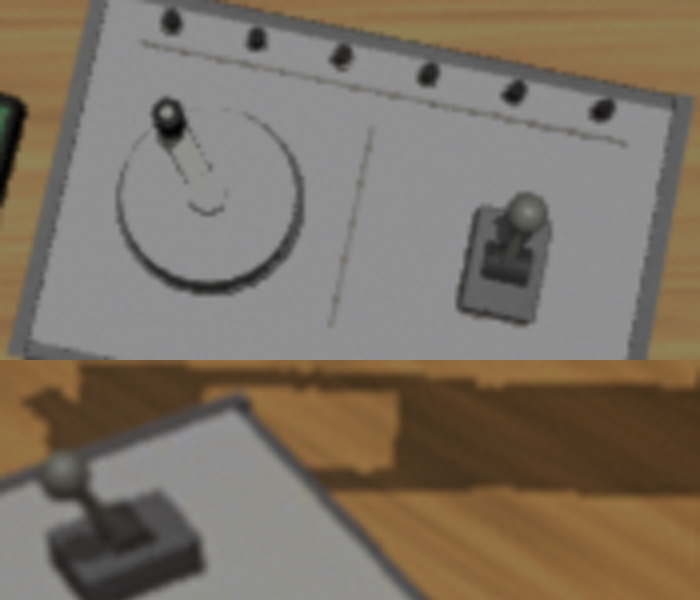

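The lever now leans to the far side, with the knob at top (527,213). The crank sleeve is at (168,113). A numeric check comes next.

```bash
python3 - <<'E'
from h import *
c=cams();t=c["top"]
k0=onz(t,T(514,329),159.7);k=onz(t,T(527,253),159.7);print("knob travel",np.linalg.norm(k-k0),"tri",tri(c,T(527,253),S(65,115)))
g=onz(t,T(168,154),188);g0=onz(t,T(279,258),188);print(g,g0)
for p in(g,): d=p[:2]-[587.5,52.5];print(np.degrees(np.arctan2(d[1],d[0])),np.hypot(*d))
E
```

```text
knob travel 48.83992608102026 tri [ 572.23383013 -150.76807496  160.85790669]
[635.21771882  73.24871971 188.        ] [569.18783642   5.02541475 188.        ]
23.50046961614474 52.03354743739819
```

```bash
python3 - <<'E'
from h import *
c=cams();t=c["top"]
a=np.array([np.cos(-.23),np.sin(-.23)])
b=[onz(t,T(*p),110) for p in((480,247),(552,262),(537,365),(459,350))]
print(np.round(b,1)); pv=np.mean(b,0);print("pivot",pv)
for k in(tri(c,T(514,329),S(152,80)),tri(c,T(527,253),S(65,115)),onz(t,T(514,329),159.7),onz(t,T(527,253),159.7)):print(k,(k-pv)[:2]@a)
cv2.imwrite("pics/g4.png",np.hstack([cv2.resize(t["color"][180:230,305:350],(400,444),interpolation=cv2.INTER_CUBIC),cv2.resize(c["scene"]["color"][120:165,180:235],(400,444),interpolation=cv2.INTER_CUBIC)]))
E
```

```text
[[ 582.9 -129.1  110. ]
 [ 572.3 -176.2  110. ]
 [ 504.6 -163.9  110. ]
 [ 514.9 -113.2  110. ]]
pivot [ 543.70004922 -145.60895678  110.        ]
[ 523.98816049 -140.26743587  162.81184413] -20.41055034567877
[ 572.23383013 -150.76807496  160.85790669] 28.958546577965873
[ 525.49789282 -142.01237374  159.7       ] -18.542768101596423
[ 573.33835356 -151.84236335  159.7       ] 30.278897530796748
```

View pics/g4.png

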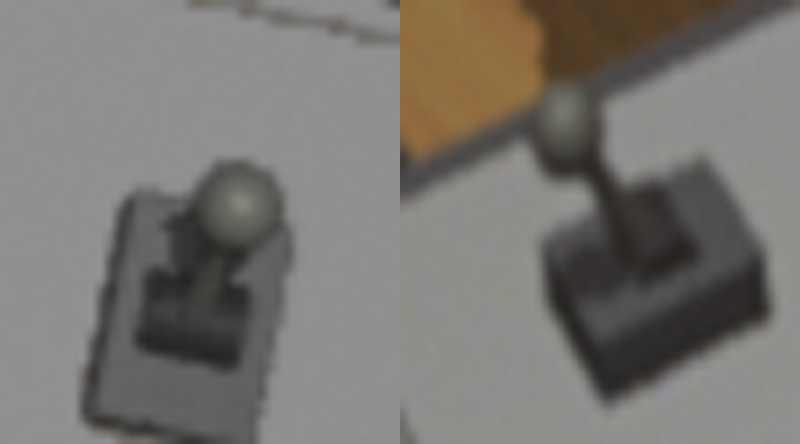

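The knob is 29 mm past the pivot (28.8 expected), so the lever is fully over. One close look at the crank to confirm letting go did not shift it.

```bash
python3 - <<'E'
from h import *
c=cams()
f=lambda i:cv2.resize(i,None,fx=8,fy=8,interpolation=cv2.INTER_CUBIC)
cv2.imwrite("pics/g5.png",np.clip(np.hstack([f(c["top"]["color"][160:215,226:276]),f(c["scene"]["color"][155:210,230:280])])*1.5,0,255).astype("uint8"))
E
```

```text
(no output)
```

View pics/g5.png

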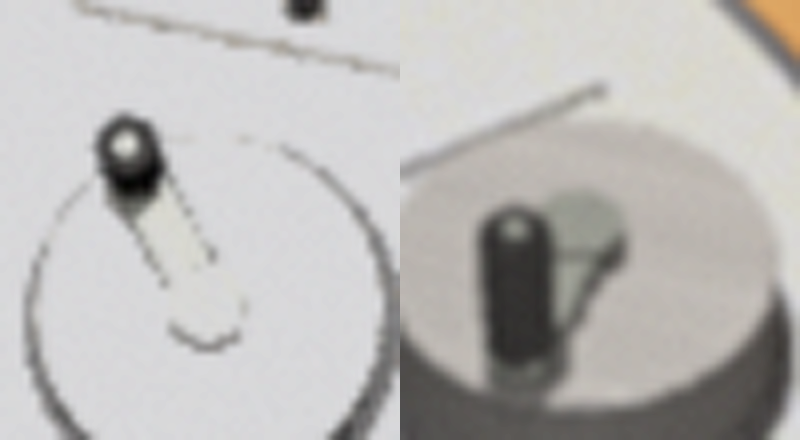

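```bash
python3 - <<'E'
from h import *
c=cams();t,s=c["top"],c["scene"]
for n,k,g,b in(("top",t,(226+128/8,160+145/8),(226+207/8,160+310/8)),("scene",s,(230+116/8,155+230/8),(230+182/8,155+228/8))):
    G=onz(k,g,188);B=onz(k,b,141);d=(G-B)[:2];print(n,G,B,np.degrees(np.arctan2(d[1],d[0])),np.hypot(*d))
print(tri(c,(242,178.1),(244.5,183.75)))
E
```

```text
top [636.16640373  73.24378712 188.        ] [589.59418092  50.6576559  141.        ] 25.871993984362984 51.760074003151615
scene [633.56531778  75.55497601 188.        ] [589.66814276  53.51290275 141.        ] 26.66258410704883 49.120412957376594
[634.90768438  74.47983481 188.34090429]
```

The images put the crank heading at 26° ± 2°, which agrees with the arm's 28.0° (stop at 28.4°). Handing in.

```bash
python3 -c "
from cell import order
print(order.sign_off())"
```

```text
the job is handed in; nothing more can be done
None
```

The job is handed in: I found the zero stop gently (about 13 N at the sleeve), cranked three turns clockwise to within about 0.5° by the arm's reading, released the crank and pushed the lock lever fully over; no verdict was shown.

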